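# Hang the keyhole template and tug-test it

## Task

Take the tall routing template with the keyhole cut-out from the rack and hang it on the steel hook of the hanger stand, with the hook all the way up in the narrow slot of the keyhole. Before letting go, pull it gently down against the hook for about half a second, with around 10 N (a kilogram's pull) and never more than 18 N, to make sure that it is held; then let go and leave it hanging still and straight. Leave everything else where it is.

Things in the scene. Friction and masses are not known exactly. Their poses are not given: they have to be found in the camera images.
- template: Tall brown hardboard panel 110 wide (y), 160 high (z), 12 thick (x), 0.12-0.28 kg, same from both faces, upright on edge on the floor of one rack slot. Origin: centre of lower edge. Keyhole cut through it along x, centred: window 34 wide from 34 to 82 above the lower edge, then slanting walls narrowing to a slot 12 wide from 94 to 106, flat-topped. Solid above 106.
- slot_top (a point): Centre of the narrow slot's flat top, mid-thickness of the template: 106 above its lower edge, 54 below its upper edge. Axes as the template's.
- grip_place (a point): Centre of the template's upper edge, 160 above its lower edge. Pinch the 12 mm thickness here from above, over the top 25 to 30 mm only: when seated, the hook's tip reaches 42 mm below this edge.
- rack: Plywood rack fixed to the table, 150 (x) by 136 (y). Origin: centre of its underside. Floor 12 thick; three slots along its y at x = -45, 0, +45, each 16 wide, walls up to 47 above the table, end cheeks 120 apart up to 40. The template is in any one of the slots, short panels in the others. Lift straight up 40 to clear the walls.
- hanger: Hanger stand fixed to the table. Origin on the table under the hook. Steel foot 170 by 130 by 12; aluminium column 26 wide at x = 53 to 75, up to 183. The hook points along -x, with free space in front of it; nothing of the stand is higher than 199. The hook's front end passes through the window of the template when slot_top is 36 to 64 above the bar's top: 50 above hook_about suits all its heights.
- hook_about (a point): Point fixed to the stand, 180 above the table, on the hook's centre line halfway between its upturned tip and the block that carries it; axes as the hanger's (x along the bar away from the tip, y across, z up). The top of the hook's bar is somewhere from 7 below to 7 above this point: the hook is clamped at a different height each time and its true height is not reported.
- hook (a joint): How far the hook is pressed down on its stiff vertical spring, in m: 0 unloaded, 0.001 for every 5 N of pull down (10 N gives 0.002), stop at 0.010. A round steel bar 8 in diameter, level, with an 8 thick upturned tip, whose front is 30 before hook_about (-x) and whose top is 12 above the bar's top; the block behind begins 24 to +x, its top 3 above the bar's.
- short_panel: Bystander: brown hardboard panel 12 thick, 100 wide, 90 high with a U notch in its top edge, upright in another slot of the rack. Origin: centre of lower edge.
- step_panel: Bystander: brown hardboard panel 12 thick, 100 wide, 90 high, with a step cut from one upper corner, upright in another slot of the rack. Origin: centre of lower edge.
- clamp: Bystander: grey C-clamp lying on the table, about 125 by 170, 24 high. Origin under its frame.
- router: Bystander: hand router standing on its square 150 base, 220 high, orange top. Origin: centre of its underside.
- glue: Bystander: white bottle 60 in diameter, 170 high. Origin: centre of its underside.
- tape_roll: Bystander: brown tape roll lying flat, 100 in diameter, 36 high, between rack and hanger. Origin: centre of its underside.
- screwdriver: Bystander: screwdriver lying on the table. Origin under its middle.
- offcut: Bystander: plywood offcut 140 by 60 by 18 lying flat. Origin: centre of its underside.

How it is judged (in metres and radians):
On the way, in this order (a step that is already met when the one before it is completed fails the run):
1. the template is threaded over the hook and lowered towards it (x of slot_top in the frame of hook_about between -0.018 and 0.018 m and y of slot_top in the frame of hook_about between -0.003 and 0.003 m and z of slot_top in the frame of hook_about between -0.013 and 0.02 m).
2. still held by the fingers, the template is pulled down on the hook, bar in the narrow slot, with 6 to 18 N for 0.3 s (x of slot_top in the frame of hook_about between -0.018 and 0.018 m and y of slot_top in the frame of hook_about between -0.003 and 0.003 m and z of slot_top in the frame of hook_about between -0.013 and 0.01 m and value of joint hook between 0.0012 and 0.0036 m and contact force between the fingers and template above 1 N), for 0.3 s.
At the end, for the whole second after the job is handed in: The template hangs on the hook, its weight on the hook's spring: slot_top within 3 mm across and 18 mm along the bar of hook_about, from 13 mm below to 10 mm above it; upright within 0.12 rad, square to the hook within 0.3 rad, slower than 0.02 m/s, let go (x of slot_top in the frame of hook_about between -0.018 and 0.018 m and y of slot_top in the frame of hook_about between -0.003 and 0.003 m and z of slot_top in the frame of hook_about between -0.013 and 0.01 m and value of joint hook above 0.0001 m and angle between template's own z axis and vertical below 0.12 rad and linear speed of template below 0.02 m/s and angle between the x axis of template and the x axis of hanger, either way round below 0.3 rad and contact force between the fingers and template below 0.05 N); the robot touches nothing.
It fails at once if the hook is pulled down with more than 18 N (0.0036 m on its spring) (value of joint hook above 0.0036 m).
It fails at once if a bystander (short panels, clamp, router, glue, tape roll, screwdriver, offcut) is moved more than 20 mm (distance of any of short_panel, step_panel, clamp, router, glue, tape_roll, screwdriver, offcut from where it was at the start of the episode above 0.02 m).
It also fails if it takes over 67 s, if anything falls off the work surface, if the arm or the gripper's body presses on something with over 40 N, if the wrist force passes 120 N, or if a joint passes its speed limit or range.

## Robot

A 6-joint arm with a two-finger parallel gripper is mounted at the origin on the work surface. World frame = base frame: x ahead of the robot, y to its left, z up, the work surface at z = 0. Lengths are in mm, angles in rad, forces in N, time in s.
With the tool pointing down it reaches from about 300 to 775 mm from the base axis. Payload 14.6 kg.
Tool frame: the origin (TCP) lies at the very end of the fingers, on their centre line; the grasp point (between the pads) lies 19 mm behind it (grip_point_offset is the distance from the TCP to the grasp point, in mm); z points along the fingers, y is the line along which they close (so a half turn about z gives the same grasp; the last joint's range is limited). The gripper opens to 94 mm and grips with 3 to 60 N. Pads are 16 mm wide; open, the fingers measure 119 mm over their backs; the gripper's body (75 mm by 177 mm) begins 78 mm behind the grasp point.
Start: joints at [-1.37, 0.3, 1.521, -0, 1.321, -0.067], TCP at [145.529, -530.387, 205.446] pointing down, gripper open.
Joint ranges: [-3.03, 3.03], [-0.79, 2.21], [0.23, 2.52], [-1.04, 4.18], [0, 3.07], [-2.55, 2.55]. Speed limits (rad/s): [2.22, 2.22, 2.57, 3.14, 3.14, 3.14].

## Interface

Orientations are given as [roll, pitch, yaw] about the fixed x, y, z axes, in that order (R = Rz(yaw) Ry(pitch) Rx(roll)).
In Python, from cell import read_state, camera, camera_info, sign_off, grip_point_offset gives the robot as it stands.
- The arm moves only by the shell command python3 -m handwheel 'ROWS' [FORCE]. ROWS is text: rows parted by semicolons, each of 5 numbers parted by spaces: the shift along the world's x, y, z in units of 40 mm (1.0 is 40 mm), then the turn about the world's z in units of 5 degrees (1.0 is 5 degrees), then the closure, from 0 (fully open) to 1 (shut). In form: dx dy dz yaw gripper; .... A call has 1 to 12 rows; each row shifts and turns the commanded pose from where the row before left it; what a row does not reach is not made up. A row lasts 1/12 s, in which the tool goes at most 41.7 mm and 7.16 degrees, less where a joint would pass 70% of its speed; a pose out of reach is approached as far as the arm can. A call is refused whole if a number of a shift passes 1 or a number of a turn 1, either way. A call with a gripper value outside its range is refused whole. The fingers move at their own pace and stop on an object; FORCE is the grip in N (left out, the last holds). Time passes only in rows, so rows that do not move let the fingers close. It gives the time, the measured TCP pose, the force, the opening and the grip force at its end, in the units of the state.
- read_state(): the state, without advancing time (a new reading comes with each control period).
- camera(name): name is "scene" or "top"; returns (picture, depth): 384x512x3 uint8, red, green, blue; 384x512 float32, mm along the optical axis (not along the pixel's ray), 0 where there is no reading.
- camera_info(name): a dict with "intrinsics" (3x3 intrinsics, pixels), "world_from_camera" (4x4, takes a point from camera to world coordinates). Camera axes: x right, y down, z forward; pixel columns grow to the right and rows downward; lengths in mm; the calibration is good to about 2 mm. A picture is of the moment at which its call begins. camera_info takes no time and is no camera call.
- sign_off(): hands the job in; it is judged then, once.
The state is a dict: "clock": time; "joints": joint angles; "qd": joint speeds; "effort": joint torques, N m; "eef_pos": TCP position; "eef_rot": TCP orientation; "wrist_force": force on the tool from outside, world axes, zero at the start; "moment": the same for the moment, N m; "finger_gap": finger opening in mm; "finger_force": force on a finger pad.
Only numpy, scipy, OpenCV 4.12 (cv2) and the standard library are available. Lean on these libraries where they do the work, as an engineer would, in place of code of your own. Each camera call takes 0.05 s, during which the arm holds its last target. There are 200 camera calls.

## Working session

There is one attempt and no reset: what is moved stays moved. The work goes in short steps, Python scripts to look and compute and a shell command to move; the robot and the scene stay as the last step left them, time stands still between calls to the robot, and variables do not carry over. Pictures are saved under pics/ and viewed, at most 10 in all, crops included, and the job is handed in when it is done.

```bash
mkdir -p pics
cat > h.py <<'E'
import numpy as np, cv2
from cell import *
def cloud(name):
    im,d=camera(name); ci=camera_info(name); K=np.array(ci["intrinsics"]);T=np.array(ci["world_from_camera"])
    v,u=np.mgrid[:384,:512]
    P=np.stack([(u-K[0,2])/K[0,0]*d,(v-K[1,2])/K[1,1]*d,d],-1)
    W=P@T[:3,:3].T+T[:3,3]; W[d==0]=np.nan
    return im,d,W
E
python3 - <<'E'
from h import *
for n in("scene","top"):
    im,d,W=cloud(n); cv2.imwrite(f"pics/{n}1.png",im[...,::-1]); np.savez(f"{n}1.npz",im=im,d=d,W=W)
    print(n,np.array(camera_info(n)["world_from_camera"]).round(2).tolist(),camera_info(n)["intrinsics"])
print(read_state(),grip_point_offset)
E
```

```text
scene [[0.8, 0.45, -0.39, 1152.33], [0.59, -0.62, 0.51, -706.1], [-0.02, -0.64, -0.77, 1252.33], [0.0, 0.0, 0.0, 1.0]] [[425.62772392   0.         250.53711049]
 [  0.         425.62772392 185.52102416]
 [  0.           0.           1.        ]]
top [[-0.0, -0.99, 0.13, 419.23], [-1.0, 0.0, 0.01, 18.26], [-0.01, -0.13, -0.99, 1327.26], [0.0, 0.0, 0.0, 1.0]] [[390.85359114   0.         253.85334266]
 [  0.         390.85359114 190.39236895]
 [  0.           0.           1.        ]]
{'clock': 0.1, 'joints': array([-1.36960038e+00,  3.00385953e-01,  1.52149998e+00, -6.88401512e-06,
        1.32065536e+00, -6.65980787e-02]), 'qd': array([ 0.00079058, -0.00123411, -0.00082244, -0.00013598, -0.00076728,
        0.00070792]), 'effort': array([-3.99223090e-04, -5.32644761e+01, -3.53284800e+01,  7.09098321e-02,
        2.34447228e-02, -6.20206674e-05]), 'eef_pos': array([ 145.48584021, -530.18543142,  204.96733176]), 'eef_rot': array([-3.14064567e+00, -5.64775907e-05,  2.67795709e-01]), 'wrist_force': array([-0.03868357,  0.16002693,  0.37642224]), 'moment': array([0.03683771, 0.0041167 , 0.00783672]), 'finger_force': 0.0, 'finger_gap': 93.89578593164103} 18.8
```

View pics/scene1.png

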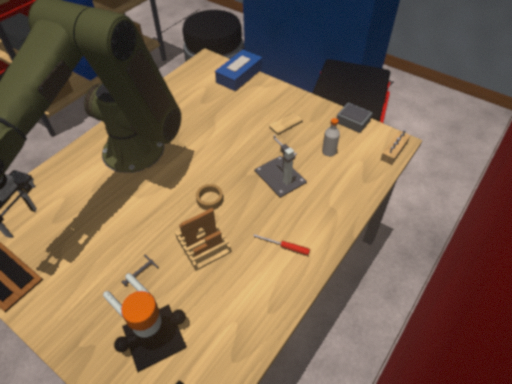

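View pics/top1.png

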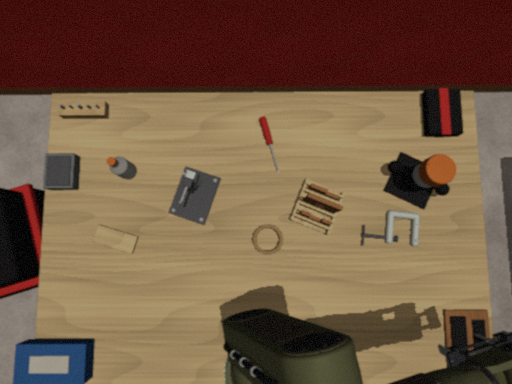

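The scene view shows the rack at about (203,240), with the tall template in its far slot at (198,225), and the hanger at (284,165). In the top view the rack is at (317,205) and the hanger at (193,195), with the tape roll at (267,238) between them.

Run:
```python
from h import *
D={n:np.load(n+"1.npz") for n in("scene","top")}
W=D["top"]["W"]
for p in[(317,205),(193,195)]: print("top",p,W[p[1],p[0]].round(0))
for n in D:
    W=D[n]["W"]; 
    for nm,c in(("rack",(317,205)),("hang",(193,195))):
        q=D["top"]["W"][c[1],c[0]]
        m=(np.hypot(W[...,0]-q[0],W[...,1]-q[1])<130)
        for lo,hi in((100,140),(140,168),(168,230)) if nm=="hang" else((20,60),(75,105),(110,150),(150,185)):
            k=m&(W[...,2]>lo)&(W[...,2]<hi); X=W[k]
            if len(X)<4: print(n,nm,lo,len(X)); continue
            (cx,cy),(a,b),ang=cv2.minAreaRect(X[:,:2].astype(np.float32))
            vx,vy,x0,y0=cv2.fitLine(X[:,:2].astype(np.float32),cv2.DIST_HUBER,0,.01,.01).ravel()
            print(n,nm,lo,len(X),"rect",[round(t,1) for t in(cx,cy,a,b,ang)],"line deg",round(np.degrees(np.arctan2(vy,vx)),1),"mean",X.mean(0).round(1),"zmax",X[:,2].max().round(1))
big=[]
for n,(u0,u1,v0,v1) in{"top":(160,360,150,250),"scene":(160,330,120,290)}.items():
    im=D[n]["im"][v0:v1,u0:u1,::-1]; big.append(cv2.resize(im,(400*(u1-u0)//(u1-u0), 400*(v1-v0)//(u1-u0)),interpolation=cv2.INTER_CUBIC))
h=max(b.shape[0] for b in big); cv2.imwrite("pics/crop1.png",np.hstack([cv2.copyMakeBorder(b,0,h-b.shape[0],0,0,0) for b in big]))
```

```text
top (317, 205) [ 541. -180.   48.]
top (193, 195) [580. 235.   9.]
scene rack 20 803 rect [540.4, -182.2, 138.0, 153.0, 67.7] line deg 35.6 mean [ 557.9 -204.4   42.4] zmax 59.9
scene rack 75 280 rect [542.5, -186.3, 109.5, 101.6, 64.7] line deg 37.9 mean [ 562.6 -188.7   90.9] zmax 104.9
scene rack 110 243 rect [544.7, -187.0, 110.9, 14.2, 63.4] line deg 67.6 mean [ 543.9 -188.6  131.1] zmax 149.9
scene rack 150 248 rect [541.4, -186.0, 109.3, 18.6, 66.3] line deg 68.2 mean [ 541.7 -187.4  165.9] zmax 178.1
scene hang 100 70 rect [617.0, 211.2, 45.5, 26.5, 10.7] line deg 2.1 mean [621.3 209.4 117.7] zmax 139.0
scene hang 140 92 rect [619.0, 215.5, 58.6, 44.7, 33.8] line deg 26.3 mean [621.6 211.5 155.7] zmax 167.9
scene hang 168 133 rect [583.8, 225.3, 28.3, 101.0, 75.3] line deg -20.5 mean [598.6 221.5 179.3] zmax 189.3
top rack 20 842 rect [539.9, -181.6, 136.6, 150.1, 67.7] line deg 29.5 mean [ 535.  -176.7   43. ] zmax 59.6
top rack 75 221 rect [539.9, -184.0, 110.5, 103.1, 67.7] line deg 13.6 mean [ 541.6 -175.2   95.3] zmax 104.7
top rack 110 72 rect [535.2, -180.2, 107.9, 11.1, 62.1] line deg 67.5 mean [ 536.4 -178.6  130.9] zmax 147.9
top rack 150 191 rect [540.2, -183.9, 109.9, 13.1, 67.2] line deg 67.7 mean [ 539.1 -183.3  169. ] zmax 176.8
top hang 100 19 rect [608.4, 211.7, 6.1, 36.9, 57.1] line deg -29.3 mean [604.  213.3 113.9] zmax 137.5
top hang 140 58 rect [617.0, 216.0, 57.7, 43.1, 28.0] line deg 64.2 mean [616.4 214.3 154.4] zmax 167.1
top hang 168 199 rect [583.1, 227.8, 26.5, 102.6, 73.9] line deg -18.6 mean [595.6 224.9 179.7] zmax 189.2
```

View pics/crop1.png

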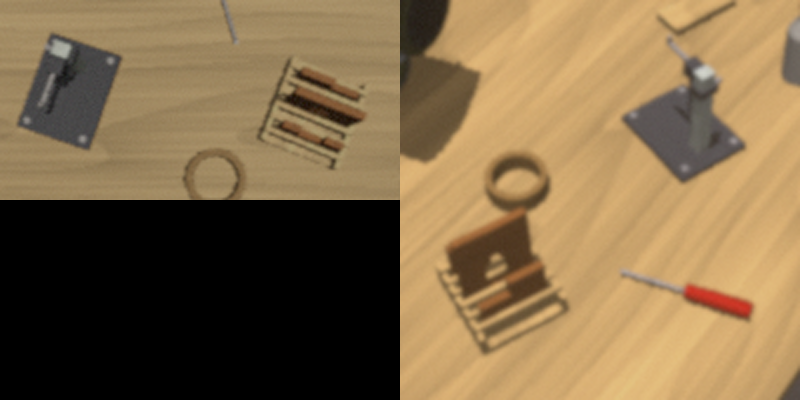

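The template is in the middle slot, centred at about (540.5,-184.5), with its width axis at 67.7° and its top at 172. I'll start the approach and measure the hanger more closely at the same time.

```bash
python3 - <<'E'
from h import *
for n in("scene","top"):
    d=np.load(n+"1.npz");W=d["W"];im=d["im"].astype(int)
    m=np.hypot(W[...,0]-590,W[...,1]-222)<140
    k=m&(W[...,2]>4)&(W[...,2]<20)&(im.max(-1)<110)&(im.max(-1)-im.min(-1)<25)
    k=cv2.morphologyEx(k.astype(np.uint8),cv2.MORPH_OPEN,np.ones((3,3)))>0
    r=cv2.minAreaRect(W[k][:,:2].astype(np.float32)); print(n,"foot",r,k.sum())
    X=W[m&(W[...,2]>165)]
    a=np.radians(-21); c=np.array([562,234.])
    for _ in range(3):
        e=np.array([np.cos(a),np.sin(a)]);f=np.array([-e[1],e[0]])
        s=(X[:,:2]-c)@e;t=(X[:,:2]-c)@f
        b=(s>-40)&(s<22)&(abs(t)<12)
        p=np.polyfit(s[b],t[b],1); c=c+f*np.polyval(p,0);a+=np.arctan(p[0])
    print(n,"bar",c.round(1),np.degrees(a).round(1),"s range",s.min().round(1),s.max().round(1))
    for lo in range(-36,80,6):
        b=(s>=lo)&(s<lo+6); 
        if b.any(): print(lo,b.sum(),"t",t[b].min().round(1),t[b].max().round(1),"z",np.percentile(X[b,2],[50,95]).round(1))
E
python3 -m handwheel '0.6 0.55 0.2 0.8 0; 0.6 0.55 0.2 0.8 0; 0.6 0.55 0.2 0.8 0; 0.6 0.55 0.2 0.8 0; 0.6 0.55 0.2 0.8 0; 0.6 0.55 0.2 0.8 0; 0.6 0.55 0.2 0.8 0; 0.6 0.55 0.2 0.8 0; 0.6 0.55 0.2 0.8 0; 0.6 0.55 0.2 0.8 0; 0.6 0.55 0.2 0.8 0; 0.6 0.55 0.2 0.8 0'
```

```text
scene foot ((580.2702026367188, 224.3729248046875), (124.87580108642578, 167.40162658691406), 74.14802551269531) 767
scene bar [562.4 235.1] -21.4 s range -28.0 74.3
-30 5 t -2.3 4.7 z [184.9 188.7]
-24 4 t -3.6 5.1 z [178.1 182.9]
-18 5 t -4.0 4.3 z [177.7 183.6]
-12 2 t -2.2 2.8 z [173.  173.8]
-6 4 t -2.0 5.2 z [176.1 179.4]
0 2 t -2.2 0.3 z [177.8 178.2]
6 3 t -2.0 0.7 z [179.6 182.2]
12 3 t -2.8 2.3 z [178.6 179.9]
18 3 t -8.4 1.5 z [177.3 180.9]
24 10 t -9.9 10.2 z [179.5 183.9]
30 11 t -11.0 14.0 z [178.9 186.2]
36 8 t -12.3 10.3 z [181.2 185.1]
42 15 t -11.1 15.0 z [180.4 185.2]
48 9 t -12.7 11.2 z [180.6 184.4]
54 12 t -9.8 16.6 z [181.7 185.5]
60 17 t -8.9 17.6 z [180.4 184.6]
66 18 t -9.4 15.0 z [176.4 183.5]
72 10 t -9.8 12.8 z [174.6 185.7]
top foot ((579.6807861328125, 229.94967651367188), (127.15821075439453, 166.647705078125), 71.52291870117188) 1365
top bar [562.9 236.5] -18.6 s range -29.6 72.7
-30 8 t -2.0 4.5 z [184.6 189. ]
-24 6 t -3.7 2.9 z [176.5 184.1]
-18 5 t -1.6 4.5 z [176.9 178.3]
-12 7 t -3.6 4.2 z [177.4 178. ]
-6 5 t -3.1 4.0 z [176.9 180.6]
0 5 t -2.6 2.5 z [177.6 183.1]
6 5 t -3.3 3.5 z [177.3 179.4]
12 6 t -3.1 4.3 z [176.8 178.3]
18 8 t -7.3 7.0 z [176.9 182.4]
24 16 t -11.9 9.8 z [179.6 182.7]
30 19 t -11.4 11.9 z [179.6 182.1]
36 16 t -12.2 11.8 z [180.4 183.5]
42 18 t -11.6 12.4 z [180.7 184. ]
48 17 t -11.6 11.3 z [180.5 184.8]
54 19 t -13.5 12.7 z [182.7 185.2]
60 21 t -12.5 13.4 z [181.5 184.6]
66 19 t -12.7 12.7 z [182.1 183.7]
72 1 t 11.0 11.0 z [175.6 175.6]
clock: 1.1
eef_pos: [434.4, -265.0, 301.7]
eef_rot: [-3.141, -0.0, 1.109]
wrist_force: [0.4, -1.1, 0.7]
finger_gap: 94.0
finger_force: 0.0
```

```bash
python3 -m handwheel '0.66 0.5 0 0.21 0; 0.66 0.5 0 0.21 0; 0.66 0.5 0 0.21 0; 0.67 0.5 0 0.21 0; 0 0 -0.7 0 0; 0 0 -0.7 0 0; 0 0 -0.7 0 0; 0 0 -0.6 0 0; 0 0 -0.6 0 0; 0 0 -0.4 0 0; 0 0 -0.2 0 0; 0 0 0 0 0' 25
```

```text
clock: 2.1
eef_pos: [538.8, -186.1, 143.7]
eef_rot: [-3.138, -0.0, 1.179]
wrist_force: [-0.4, 0.5, -1.2]
finger_gap: 93.7
finger_force: 0.0
```

```bash
python3 -m handwheel '0.04 0.03 0.05 0 0.3; 0 0 0 0 0.6; 0 0 0 0 0.7; 0 0 0 0 0.75; 0 0 0 0 0.8' 25
python3 - <<'E'
from h import *
im,d,W=cloud("top")
k=(np.hypot(W[...,0]-540,W[...,1]+185)<75)&(W[...,2]>150)&(W[...,2]<182)
cv2.imwrite("pics/top2.png",cv2.resize(im[140:260,250:400,::-1],None,fx=5,fy=5,interpolation=cv2.INTER_CUBIC)[:600,:750])
E
```

```text
clock: 2.52
eef_pos: [541.3, -185.3, 148.0]
eef_rot: [3.141, -0.0, 1.179]
wrist_force: [-0.5, 0.0, 0.2]
finger_gap: 64.0
finger_force: 0.0
```

View pics/top2.png

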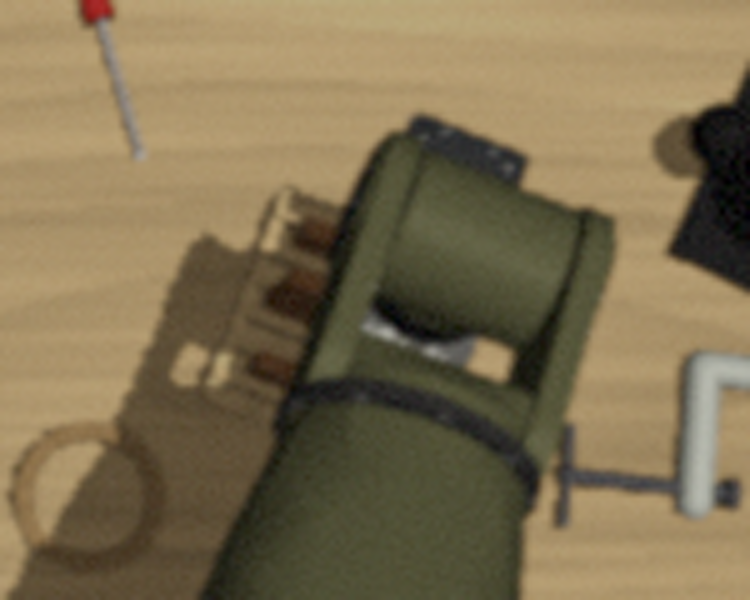

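The arm hides the top view here, with only one end of the template visible near (295,295). The pose is as planned, so I'll close the gripper.

```bash
python3 -m handwheel '0 0 -0.05 0 1; 0 0 0 0 1; 0 0 0 0 1; 0 0 0 0 1; 0 0 0 0 1; 0 0 0 0 1; 0 0 0 0 1; 0 0 0 0 1; 0 0 0 0 1; 0 0 0 0 1' 10; python3 -m handwheel '0 0 0 0 1; 0 0 0 0 1; 0 0 0 0 1; 0 0 0 0 1' 45
```

```text
clock: 3.4
eef_pos: [541.1, -185.2, 145.5]
eef_rot: [3.142, -0.0, 1.179]
wrist_force: [0.2, -0.2, 0.4]
finger_gap: 12.0
finger_force: 10.0
clock: 3.73
eef_pos: [541.2, -185.2, 145.5]
eef_rot: [3.142, 0.0, 1.179]
wrist_force: [-0.5, 0.2, -0.6]
finger_gap: 11.7
finger_force: 45.0
```

```bash
python3 -m handwheel '0 0 0.1 0 1; 0 0 0.2 0 1; 0 0 0.3 0 1; 0 0 0.4 0 1; 0 0 0.4 0 1; 0 0 0.4 0 1; 0 0 0.4 0 1; 0 0 0.3 0 1; 0 0 0.25 0 1; 0 0 0.15 0 1; 0 0 0 0 1'; python3 -m handwheel '-0.1 0.4 0 0.05 1; -0.13 0.7 0 0.05 1; -0.13 0.9 0 0.05 1; -0.13 0.9 0 0.1 1; -0.13 0.9 0 0.1 1; -0.13 0.9 0 0.1 1; -0.13 0.9 0 0.1 1; -0.13 0.9 0 0.1 1; -0.13 0.9 0 0.06 1; -0.13 0.9 0 0.05 1; -0.13 0.9 0 0.02 1; -0.06 0.7 0 0 1';  python3 -m handwheel '0 0.6 0 0 1; 0 0.4 0 0 1; 0 0.2 0 0 1; 0 0 0 0 1; 0 0 0 0 1; 0 0 0 0 1'
python3 - <<'E'
from h import *
for n in("scene","top"):
    im,d,W=cloud(n); cv2.imwrite(f"pics/{n}3.png",im[...,::-1]); np.savez(f"{n}3.npz",im=im,d=d,W=W)
E
```

```text
clock: 4.65
eef_pos: [541.4, -185.3, 263.1]
eef_rot: [3.139, -0.0, 1.179]
wrist_force: [-0.3, 0.1, -1.8]
finger_gap: 11.5
finger_force: 45.0
clock: 5.65
eef_pos: [481.6, 213.2, 260.9]
eef_rot: [-3.141, 0.0, 1.248]
wrist_force: [0.5, -0.4, -1.1]
finger_gap: 11.5
finger_force: 45.0
clock: 6.15
eef_pos: [482.9, 257.8, 261.3]
eef_rot: [-3.141, 0.0, 1.246]
wrist_force: [0.4, 0.2, -1.8]
finger_gap: 11.8
finger_force: 45.0
```

View pics/scene3.png

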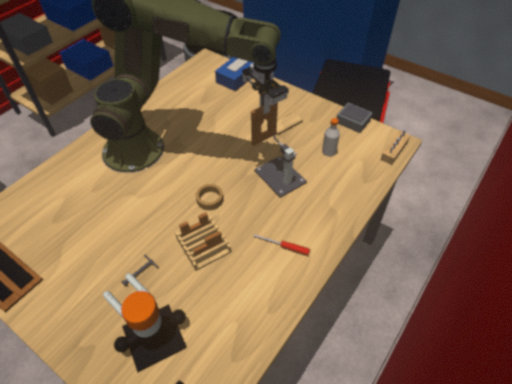

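View pics/top3.png

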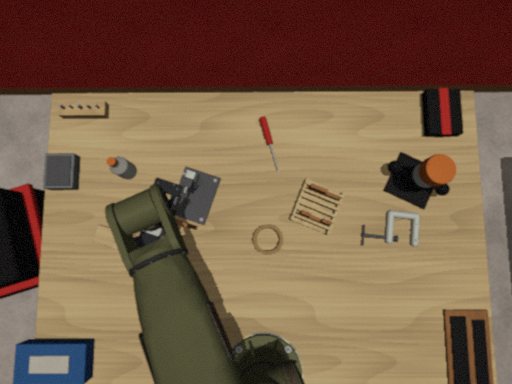

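In the scene view the template is held upright at about (263,123), with the keyhole open and the hook behind it at (280,145). Next I'll measure the template's width centre relative to the TCP in that view.

```bash
cat > m.py <<'E'
from h import *
def panel(n,W,im,tcp,yaw):
    f=np.array([np.cos(yaw),np.sin(yaw)]); e=np.array([f[1],-f[0]])  # f template y, e template x
    X=W-tcp; t=X[...,:2]@f; s=X[...,:2]@e; z=X[...,2]; i=im.astype(int)
    k=(abs(s)<22)&(abs(t)<75)&(z<-5)&(z>-140)&(i[...,0]-i[...,2]>25)&(i[...,0]<190)
    face=k&(s>0)
    out=[]
    for lo in range(-130,-5,10):
        b=k&(z>=lo)&(z<lo+10)
        if b.sum()>5: out.append((lo,b.sum(),t[b].min(),t[b].max()))
    p=np.polyfit(t[k],s[k],1)
    print(n,"s mean",s[k].mean().round(1),"yaw err deg",np.degrees(np.arctan(p[0])).round(1),"z range",z[k].min().round(1),z[k].max().round(1))
    for o in out: print("  ",o[0],o[1],np.round(o[2:],1),"mid",round((o[2]+o[3])/2,1))
    q=np.polyfit(z[k],s[k],1); print("  tilt s/z",q[0].round(3))
if __name__=="__main__":
    st=read_state(); print(st["eef_pos"],st["eef_rot"])
    for n in("scene","top"):
        d=np.load(n+"3.npz"); panel(n,d["W"],d["im"],st["eef_pos"],st["eef_rot"][2])
E
python3 m.py
```

```text
[482.92091534 257.8724551  261.52637524] [3.14149039e+00 2.38314687e-05 1.24575092e+00]
scene s mean 4.2 yaw err deg 0.8 z range -138.8 -5.1
   -130 44 [-55.9  54.1] mid -0.9
   -120 52 [-57.1  57.1] mid 0.0
   -110 54 [-57.9  55.2] mid -1.4
   -100 53 [-57.2  52.3] mid -2.4
   -90 39 [-56.   53.5] mid -1.2
   -80 45 [-56.6  52.2] mid -2.2
   -70 39 [-55.3  52.4] mid -1.4
   -60 39 [-56.1  51.6] mid -2.3
   -50 42 [-57.6  54.3] mid -1.6
   -40 53 [-56.6  51.2] mid -2.7
   -30 51 [-56.1  55. ] mid -0.6
   -20 61 [-55.8  53.1] mid -1.3
   -10 28 [-55.8  56.8] mid 0.5
  tilt s/z 0.01
top s mean 1.0 yaw err deg 7.6 z range -133.2 -5.7
  tilt s/z -0.017
```

```bash
python3 -m handwheel '0.035 0.1 -0.1 0.02 1; 0 0 0 0 1; 0 0 0 0 1; 0.24 -0.08 0 0 1; 0.24 -0.08 0 0 1; 0.24 -0.08 0 0 1; 0.24 -0.08 0 0 1; 0.25 -0.083 0 0 1; 0.25 -0.084 0 0 1; 0.25 -0.084 0 0 1; 0.25 -0.084 0 0 1; 0 0 0 0 1';  python3 -m handwheel '0 0 0 0 1; 0 0 0 0 1; 0 0 0 0 1'
python3 - <<'E'
from m import *
st=read_state(); p=st["eef_pos"]; a=np.radians(71.5)
f=np.array([np.cos(a),np.sin(a)]); e=np.array([f[1],-f[0]])
print(p,np.degrees(st["eef_rot"][2]),"t",p[:2]@f,"s",p[:2]@e, st["wrist_force"])
im,d,W=cloud("scene"); np.savez("scene4.npz",im=im,d=d,W=W)
panel("scene",W,im,p,st["eef_rot"][2])
cv2.imwrite("pics/scene4.png",cv2.resize(im[70:200,220:340,::-1],None,fx=4.6,fy=4.6,interpolation=cv2.INTER_CUBIC))
E
```

```text
clock: 7.25
eef_pos: [564.1, 235.7, 256.9]
eef_rot: [-3.141, 0.0, 1.247]
wrist_force: [-0.9, 0.2, -1.8]
finger_gap: 11.9
finger_force: 45.0
clock: 7.5
eef_pos: [562.2, 236.8, 257.5]
eef_rot: [-3.142, -0.0, 1.249]
wrist_force: [0.2, -0.3, -1.4]
finger_gap: 11.5
finger_force: 45.0
[562.20342435 236.82085774 257.54453537] 71.5651445379046 t 402.9725858329162 s 458.0064454502956 [ 0.15366326 -0.31267885 -1.35915568]
scene s mean 4.2 yaw err deg 0.5 z range -135.2 -5.0
   -130 29 [-56.6  52.5] mid -2.1
   -120 41 [-57.6  52.3] mid -2.7
   -110 35 [-55.4  48.6] mid -3.4
   -100 51 [-56.2  54.5] mid -0.8
   -90 48 [-55.9  55.6] mid -0.1
   -80 45 [-54.9  53.1] mid -0.9
   -70 38 [-55.7  53.4] mid -1.1
   -60 37 [-58.5  52.2] mid -3.2
   -50 47 [-56.6  51.3] mid -2.6
   -40 50 [-55.7  54.9] mid -0.4
   -30 50 [-56.1  54.6] mid -0.8
   -20 56 [-56.1  55.9] mid -0.1
   -10 30 [-55.8  47. ] mid -4.4
  tilt s/z 0.014
```

View pics/scene4.png

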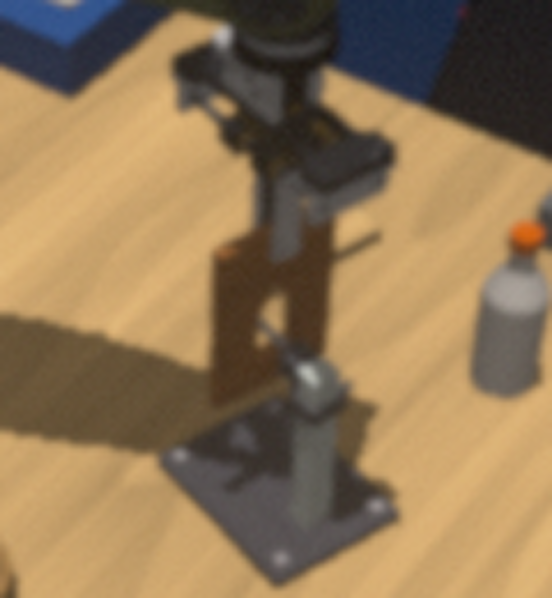

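The hook now passes through the window at about (268,330). I'll lower in stages and watch the force.

```bash
python3 -m handwheel '-0.005 -0.014 0 0 1; 0 0 -0.1 0 1; 0 0 -0.1 0 1; 0 0 -0.1 0 1; 0 0 -0.1 0 1; 0 0 -0.1 0 1; 0 0 -0.1 0 1; 0 0 -0.1 0 1; 0 0 -0.1 0 1; 0 0 -0.1 0 1; 0 0 0 0 1; 0 0 0 0 1'; python3 -m handwheel '0 0 -0.05 0 1; 0 0 -0.05 0 1; 0 0 0 0 1; 0 0 0 0 1'
python3 - <<'E'
from cell import *
print(read_state()["wrist_force"],read_state()["moment"],read_state()["eef_pos"])
E
```

```text
clock: 8.55
eef_pos: [562.3, 236.0, 221.2]
eef_rot: [-3.141, 0.0, 1.249]
wrist_force: [-0.7, 0.1, -1.4]
finger_gap: 11.5
finger_force: 45.0
clock: 8.88
eef_pos: [562.3, 236.1, 217.4]
eef_rot: [-3.142, 0.0, 1.249]
wrist_force: [0.2, -0.2, -1.1]
finger_gap: 11.5
finger_force: 45.0
[ 0.21994001 -0.22116284 -1.08432532] [-0.03835603 -0.02214175  0.00396681] [562.30825565 236.05207279 217.39050811]
```

```bash
python3 -m handwheel '0 0 -0.025 0 1; 0 0 -0.025 0 1; 0 0 -0.025 0 1; 0 0 -0.025 0 1; 0 0 0 0 1; 0 0 0 0 1'; python3 -m handwheel '0 0 -0.025 0 1; 0 0 -0.025 0 1; 0 0 -0.025 0 1; 0 0 0 0 1; 0 0 0 0 1'
```

```text
clock: 9.38
eef_pos: [562.3, 236.0, 213.4]
eef_rot: [-3.142, 0.0, 1.249]
wrist_force: [-0.0, 0.3, -0.4]
finger_gap: 12.0
finger_force: 45.0
clock: 9.8
eef_pos: [562.3, 236.1, 210.4]
eef_rot: [-3.141, 0.0, 1.249]
wrist_force: [0.4, -0.2, -0.6]
finger_gap: 11.5
finger_force: 45.0
```

```bash
for i in 1; do python3 -m handwheel '0 0 -0.025 0 1; 0 0 0 0 1; 0 0 -0.025 0 1; 0 0 0 0 1; 0 0 0 0 1'; python3 -m handwheel '0 0 -0.025 0 1; 0 0 0 0 1; 0 0 0 0 1'; python3 -m handwheel '0 0 -0.02 0 1; 0 0 0 0 1; 0 0 0 0 1'; done
```

```text
clock: 10.22
eef_pos: [562.3, 236.1, 208.4]
eef_rot: [-3.142, 0.0, 1.249]
wrist_force: [0.1, -0.1, -1.3]
finger_gap: 11.8
finger_force: 45.0
clock: 10.47
eef_pos: [562.3, 236.0, 207.4]
eef_rot: [-3.141, 0.0, 1.249]
wrist_force: [0.5, -0.7, -1.2]
finger_gap: 11.7
finger_force: 45.0
clock: 10.72
eef_pos: [562.3, 236.1, 206.6]
eef_rot: [-3.142, 0.0, 1.249]
wrist_force: [-0.4, -0.4, -1.4]
finger_gap: 11.7
finger_force: 45.0
```

```bash
python3 -m handwheel '0 0 -0.02 0 1; 0 0 0 0 1; 0 0 0 0 1'; python3 -m handwheel '0 0 -0.02 0 1; 0 0 0 0 1; 0 0 0 0 1'
```

```text
clock: 10.97
eef_pos: [562.3, 236.0, 205.8]
eef_rot: [-3.142, 0.0, 1.249]
wrist_force: [-0.1, 0.9, -1.3]
finger_gap: 11.6
finger_force: 45.0
clock: 11.22
eef_pos: [562.4, 236.1, 205.2]
eef_rot: [3.141, -0.0, 1.249]
wrist_force: [0.3, -0.3, -0.1]
finger_gap: 11.6
finger_force: 45.0
```

```bash
python3 -m handwheel '0 0 -0.02 0 1; 0 0 0 0 1; 0 0 0 0 1'
```

```text
clock: 11.47
eef_pos: [562.4, 236.1, 204.5]
eef_rot: [3.141, -0.0, 1.249]
wrist_force: [-0.9, -1.0, 2.8]
finger_gap: 11.6
finger_force: 45.0
```

Contact was at TCP z of about 205.3, which puts the bar top near 178, as measured. The pull is now about 4 N, so I'll build it to 10 N.

```bash
python3 -m handwheel '0 0 -0.015 0 1; 0 0 0 0 1; 0 0 0 0 1'
```

```text
clock: 11.72
eef_pos: [562.4, 236.1, 204.0]
eef_rot: [3.141, -0.0, 1.249]
wrist_force: [-0.5, 0.0, 5.6]
finger_gap: 12.0
finger_force: 45.0
```

```bash
python3 -m handwheel '0 0 -0.012 0 1; 0 0 0 0 1; 0 0 0 0 1'
```

```text
clock: 11.97
eef_pos: [562.5, 236.1, 203.8]
eef_rot: [3.141, -0.0, 1.249]
wrist_force: [-1.6, -1.7, 7.0]
finger_gap: 11.6
finger_force: 45.0
```

```bash
python3 -m handwheel '0 0 -0.01 0 1; 0 0 0 0 1; 0 0 0 0 1; 0 0 0 0 1; 0 0 0 0 1; 0 0 0 0 1; 0 0 0 0 1; 0 0 0 0 1; 0 0 0 0 1'
```

```text
clock: 12.72
eef_pos: [562.5, 236.1, 203.5]
eef_rot: [3.141, -0.001, 1.249]
wrist_force: [-2.2, -0.8, 7.5]
finger_gap: 11.9
finger_force: 45.0
```

The pull has held at about 9 N for 0.75 s. Now I'll relieve the load to about zero wrist force before releasing.

```bash
python3 -m handwheel '0 0 0.015 0 1; 0 0 0.015 0 1; 0 0 0.01 0 1; 0 0 0 0 1; 0 0 0 0 1; 0 0 0 0 1'
```

```text
clock: 13.22
eef_pos: [562.4, 236.0, 204.3]
eef_rot: [3.142, -0.0, 1.249]
wrist_force: [-0.1, 0.9, 3.7]
finger_gap: 11.6
finger_force: 45.0
```

```bash
python3 -m handwheel '0 0 0.01 0 1; 0 0 0.01 0 1; 0 0 0 0 1; 0 0 0 0 1; 0 0 0 0 1'
```

```text
clock: 13.63
eef_pos: [562.3, 236.0, 205.0]
eef_rot: [-3.141, 0.0, 1.249]
wrist_force: [0.6, 0.5, 0.5]
finger_gap: 11.8
finger_force: 45.0
```

```bash
python3 -m handwheel '0 0 0 0 1; 0 0 0 0 1; 0 0 0 0 1' 4; python3 -m handwheel '0 0 0 0 0.86; 0 0 0 0 0.85; 0 0 0 0 0.84; 0 0 0 0 0.82; 0 0 0 0 0.8; 0 0 0 0 0.76; 0 0 0 0 0.72; 0 0 0 0 0.68; 0 0 0 0 0.64; 0 0 0 0 0.6; 0 0 0 0 0.6; 0 0 0 0 0.6'
```

```text
clock: 13.88
eef_pos: [562.3, 236.0, 205.1]
eef_rot: [-3.141, 0.0, 1.249]
wrist_force: [-0.2, -1.1, 0.9]
finger_gap: 11.9
finger_force: 4.0
clock: 14.88
eef_pos: [562.3, 236.1, 205.2]
eef_rot: [3.142, -0.0, 1.249]
wrist_force: [-0.4, 0.3, -0.0]
finger_gap: 37.6
finger_force: 0.0
```

Released. I'll retract straight up, move clear towards the robot, and check.

```bash
python3 -m handwheel '0 0 0.1 0 0.6; 0 0 0.2 0 0.6; 0 0 0.3 0 0.6; 0 0 0.5 0 0.6; 0 0 0.5 0 0.6; 0 0 0.5 0 0.6; 0 0 0.5 0 0.6; 0 0 0.4 0 0.6; -0.5 -0.3 0 0 0.6; -0.8 -0.5 0 0 0.6; -0.8 -0.5 0 0 0.6; -0.7 -0.5 0 0 0.6'; python3 -m handwheel '-0.5 -0.7 0 0 0.6; -0.3 -0.8 0 0 0.6; -0.2 -0.8 0 0 0.6; 0 -0.8 0 0 0.6; 0 -0.6 0 0 0.6; 0 -0.3 0 0 0.6; 0 0 0 0 0.6; 0 0 0 0 0.6; 0 0 0 0 0.6; 0 0 0 0 0.6; 0 0 0 0 0.6; 0 0 0 0 0.6'
python3 - <<'E'
from m import *
a=np.radians(71.5)
ims=[]
for n,(u0,u1,v0,v1) in{"scene":(230,330,80,200),"top":(150,250,140,260)}.items():
    im,d,W=cloud(n); panel(n,W,im,np.array([562.3,236.05,205.1]),a)
    ims.append(cv2.resize(im[v0:v1,u0:u1,::-1],None,fx=4,fy=4,interpolation=cv2.INTER_CUBIC))
cv2.imwrite("pics/end.png",np.hstack(ims))
E
```

```text
clock: 15.88
eef_pos: [448.6, 163.4, 326.2]
eef_rot: [3.141, -0.001, 1.249]
wrist_force: [0.6, 0.5, 0.7]
finger_gap: 37.8
finger_force: 0.0
clock: 16.88
eef_pos: [410.3, 4.6, 325.2]
eef_rot: [-3.142, 0.0, 1.25]
wrist_force: [0.2, -0.8, -1.5]
finger_gap: 37.8
finger_force: 0.0
scene s mean 4.6 yaw err deg 0.7 z range -135.3 -5.3
   -130 24 [-52.9  14.4] mid -19.2
   -120 30 [-53.8  15.8] mid -19.0
   -110 33 [-55.2  18.3] mid -18.4
   -100 38 [-55.5  16.1] mid -19.7
   -90 18 [-55.6  54.4] mid -0.6
   -80 22 [-54.7  48.6] mid -3.1
   -70 25 [-55.8  55.6] mid -0.1
   -60 29 [-55.   57.1] mid 1.1
   -50 34 [-55.1  55.4] mid 0.2
   -40 41 [-55.   57.1] mid 1.1
   -30 55 [-56.3  52.1] mid -2.1
   -20 47 [-56.4  54.3] mid -1.1
   -10 32 [-56.9  51.6] mid -2.7
  tilt s/z 0.004
top s mean -4.7 yaw err deg -1.5 z range -109.1 -6.2
   -40 9 [-43.8  50.9] mid 3.5
   -20 8 [-54.5  43.6] mid -5.4
  tilt s/z -0.008
```

View pics/end.png

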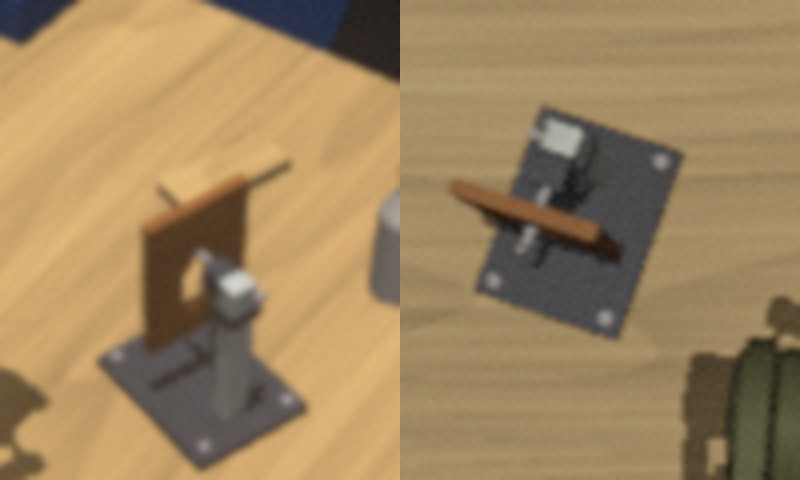

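The template hangs upright and square on the hook, with the bar in the narrow slot (left crop about (205,260), right crop about (540,210)). It is free of the gripper and the arm is well clear, so I'll hand it in.

```bash
python3 -c "
from cell import *
print(sign_off())"
```

```text
the job is handed in; nothing more can be done
None
```

The template is hanging straight on the hook with the bar up in the narrow slot; I pulled it down at about 9 N (estimated from the wrist force) for 0.75 s, let go, and handed the job in at about 17 s, but no verdict was returned.

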